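# Gauge the lift screw's thread with a pitch leaf and zero the dial

## Task

Take the pitch leaf that matches the thread of the big steel lift screw (the orange one) out of its stand and gently seat its teeth in the thread, with the leaf lying flat on the sloping blue rest, and let go. The dial's needle then swings round; turn the dial's bezel until its red zero mark lies at the tip of the needle, leaving the leaf seated, and take the gripper away. Leave the blue leaf in its stand and do not disturb the other things on the table.

Things in the scene. Friction and masses are not known exactly. Their poses are not given: they have to be found in the camera images.
- orange_leaf: The right pitch leaf (12 mm), 150 g. Steel blade 4 mm thick (x), 62 wide (y), 62 tall (z 0 to 62), 5 teeth below it, orange handle on top. Origin: middle of the blade's lower edge, above the teeth; z points up to the handle. Same front and back. Starts upright, teeth down, loose in its stand's slot (may lean 5 degrees), the lowest 26 mm of blade in the slot.
- orange_leaf_teeth (a point): Tip of the leaf's middle tooth, 5.5 mm below the leaf's origin. Teeth at y = -24, -12, 0, 12, 24 mm, 3 mm wide at the tip, 6 mm at the root.
- orange_leaf_grip (a point): Middle of the orange handle block, 77 mm above the leaf's origin. The block is 14 mm (x) by 42 mm (y) by 38 mm (z = 58 to 96); pinch it across its 14 mm thickness (leaf x).
- blue_leaf: The wrong leaf (8 mm pitch): same blade and handle size, 7 teeth 4.5 mm long, blue handle, same kind of origin. Stays in its stand. The two stands, with their leaves, are swapped at random.
- stand_a: Fixed wooden stand of the orange leaf, 50 x 82 x 38 mm tall, with a slot 6 mm wide (x) and 66 mm long (y), its floor 6 mm above the table. Origin: centre of its underside.
- stand_b: Fixed wooden stand of the blue leaf, identical.
- fixture: Fixed inspection fixture: grey base plate 12 mm thick (x -95 to 65, y -215 to 120 mm); blue end blocks 74 mm high at y = -97 and 97 mm, sloping leaf rest between them, dial gauge at y = -165 mm. Origin on the table below the lift screw's middle; x horizontal across the screw, away from the robot; y along the screw; z up.
- screw: Fixed steel lift screw, outer radius 22 mm, 12 mm pitch. Origin on its axis at its middle, 50 mm above the table; y along the screw. z: the way the seated leaf stands, 35 degrees from vertical, leaning to the robot (fixture -x). x: square out of the rest, up and away from the robot. Grooves 6.5 mm deep, 7.6 mm wide at the mouth, centred at y = -72 to 72 mm in 12 mm steps.
- seat (a point): Where the seated orange leaf's origin lies: (0, 0, 22 mm) in the screw's frame, at the mouth of the middle groove. One or two whole grooves either side serve too. Leaf axes lie along the screw frame's (or half turned about z): teeth down in five grooves, blade's face on the rest. Gravity keeps it there.
- rest_face (a point): Middle of the sloping blue rest's face, at (-2, 0, 49 mm) in the screw's frame. The face looks along screw +x and spans screw z = 28 to 70 mm and 55 mm either side in y; the plate is 8 mm thick. The handle of a seated leaf stands above its top edge, with finger room on both sides.
- plunger_nose (a point): Nose of the dial gauge's brass plunger: 8 mm thick, round-nosed, standing 4 mm out of the rest's face at y = 0, z = 52 mm of the screw's frame when free; the leaf pushes it flush with under 0.3 N.
- needle (a joint): Angle (rad) of the dial's blue needle, clockwise seen from above: 0 with the plunger free (needle along fixture +x), 300 rad per metre of plunger travel, so about 1.1 to 1.2 with a leaf flat on the rest. Moved by the plunger only; it cannot be touched.
- bezel (a joint): Angle (rad) of the dial's bezel, clockwise seen from above: at 0 its red zero mark lies along fixture +x. The mark is at the needle when joint bezel equals joint needle. Turns both ways against friction (0.02 N m), stays where left. Starts between -0.15 and 0.6.
- dial_center (a point): Centre of the top of the bezel, 66 mm above the table: a black round bezel 56 mm in diameter, 24 mm tall (42 to 66 mm above the table) with a white face, on a stem 42 mm in diameter. It turns about the vertical. Grip it from above across its diameter.
- zero_mark (a point): The red zero mark on the bezel's white face, 21 mm from the dial's centre.
- needle_tip (a point): The tip of the blue needle, 21 mm from the dial's centre.
- fan: Bystander: square black fan 120 x 120 x 25 mm lying flat. Origin: centre of its underside.
- screwdriver: Bystander: screwdriver lying on the table.
- brass_nut: Bystander: flanged brass nut, 72 mm diameter, 40 mm tall. Origin: centre of its underside.
Mind the look-alikes: they are no part of the job. Leave any turquoise or white look-alike of the orange_leaf alone.

How it is judged:
On the way, in this order (a step that is already met when the one before it is completed fails the run):
1. the orange leaf is lifted out of its stand (distance of orange_leaf from where it was at the start of the episode above 0.06 m and contact force between orange_leaf and the fingers above 0.5 N), for 0.1 s.
2. the orange leaf is seated in the thread, flat on the rest, and let go (z of orange_leaf in the frame of screw between 0.02 and 0.024 m and x of orange_leaf in the frame of screw between -0.003 and 0.003 m and y of orange_leaf in the frame of screw between -0.026 and 0.026 m and angle between the z axis of orange_leaf and the z axis of screw, either way round below 0.07 rad and angle between the y axis of orange_leaf and the y axis of screw, either way round below 0.05 rad and value of joint needle above 0.9 rad and contact force between orange_leaf and the fingers below 0.05 N and linear speed of orange_leaf below 0.01 m/s), for 0.3 s.
3. the bezel's zero mark is turned to the needle's tip (horizontal distance between zero_mark and needle_tip below 0.003 m), for 0.2 s.
At the end, for the whole second after the job is handed in: Orange leaf at rest, untouched, seated: origin within 2 mm of 22 mm from the screw axis, 3 mm in screw x, 26 mm in screw y; within 0.07 rad of screw z and 0.05 of screw y; needle past 0.9 rad. Zero mark still, within 3 mm of the needle tip. Blue leaf moved under 20 mm (all of step 2 and horizontal distance between zero_mark and needle_tip below 0.003 m and velocity of joint bezel between -0.05 and 0.05 rad/s and distance of blue_leaf from where it was at the start of the episode below 0.02 m).
It fails at once if the orange leaf is forced into the screw or rest (over 40 N) (contact force between orange_leaf and screw above 40 N).
It fails at once if the blue leaf is taken from its stand or knocked (moved over 20 mm) (distance of blue_leaf from where it was at the start of the episode above 0.02 m).
It fails at once if a bystander is disturbed (moved over 30 mm) (distance of any of fan, screwdriver, brass_nut from where it was at the start of the episode above 0.03 m).
It also fails if it takes over 45 s, if anything falls off the work surface, if the arm or the gripper's body presses on something with over 40 N, if the wrist force passes 120 N, or if a joint passes its speed limit or range.

## Robot

A 6-joint arm with a two-finger parallel gripper is mounted at the origin on the work surface. World frame = base frame: x ahead of the robot, y to its left, z up, the work surface at z = 0. Lengths are in m, angles in rad, forces in N, time in s.
With the tool pointing down it reaches from about 0.35 to 0.85 m from the base axis. Payload 8.1 kg.
Tool frame: the origin (TCP) lies on the front face of the gripper's body, between the roots of the fingers; the fingertips stand 84 mm ahead of it and the grasp point (between the pads) lies 65 mm ahead of it; x points along the fingers, y is the direction in which the jaws open and shut, and the axes are right-handed (so a half turn about x gives the same grasp; the last joint's range is limited). The gripper opens to 93 mm and grips with 3 to 60 N. Pads are 15 mm wide; open, the fingers measure 128 mm over their backs; the gripper's body (75 mm by 188 mm) begins 65 mm behind the grasp point.
Start: joints at [-1.249, 0.13, 1.488, -0, 1.523, -0.085], TCP at [0.237, -0.551, 0.303] pointing down, gripper open.
Joint ranges: [-2.96, 2.96], [-0.89, 2.26], [0.02, 2.5], [-1.34, 4.48], [0, 2.73], [-2.66, 2.66]. Speed limits (rad/s): [2.39, 2.39, 2.79, 3.14, 3.14, 3.14].

## Interface

Orientations are given as a rotation vector (axis times angle).
In Python, from plant import telemetry, read_camera, camera_params, robot gives the robot as it stands.
- The arm moves only by the tool step_arm, never from a script. Its argument "commands" is a list of rows, each an object with "xyz": the shift along the tool's x, y, z in mm, a list of three; "turn": the turn, a rotation vector about the tool's x, y, z in rad, a list of three; "grip": the finger opening in mm, from 0 to 93. In form: [{"xyz": [dx, dy, dz], "turn": [ax, ay, az], "grip": grip}, ...]. A call has 1 to 12 rows; each row is the pose to reach, as a shift and turn from the pose commanded when the call began, along the tool's axes at that moment; what a row does not reach only later rows make up. A row lasts 1/8 s, in which the tool goes at most 62.5 mm and 10.7 degrees, less where a joint would pass 70% of its speed; a pose out of reach is approached as far as the arm can. A call with a gripper value outside its range is refused whole. The fingers move at their own pace and stop on an object; "force" is the grip in N (left out, the last holds). Time passes only in rows, so rows that repeat a pose let the fingers close. It gives the time, the measured TCP pose, the force and the opening at its end, in the units of the state.
- telemetry.read_state(): the state, without advancing time (a new reading comes with each control period).
- read_camera(name): name is "side" or "top"; returns the picture (400x640x3 uint8, red, green, blue); there is no depth.
- camera_params(name): a dict with "mtx" (3x3 intrinsics, pixels), "rvec" (rotation vector, rad) and "tvec" (3), from world to camera coordinates, as OpenCV has them. Camera axes: x right, y down, z forward; pixel columns grow to the right and rows downward; lengths in m; the calibration is good to about 2 mm. A picture is of the moment at which its call begins. camera_params takes no time and is no camera call.
- robot.close_job(): hands the job in, once; it reports no verdict.
The state is a dict: "t": time; "q": joint angles; "dq": joint speeds; "joint_torque": joint torques, N m; "tool_pos": TCP position; "orientation": TCP orientation; "force": force on the tool from outside, world axes, zero at the start; "wrist_torque": the same for the moment, N m; "opening": finger opening in m.
Only numpy, scipy, OpenCV 4.12 (cv2) and the standard library are available. Lean on these libraries where they do the work, as an engineer would, in place of code of your own. Each camera call takes 0.05 s, during which the arm holds its last target. There are 200 camera calls.

## Working session

There is one attempt and no reset: what is moved stays moved. The work goes in short steps, Python scripts to look and compute and a tool call to move; the robot and the scene stay as the last step left them, time stands still between calls to the robot, and variables do not carry over. Pictures are saved under pics/ and viewed, about 8 in all and at most 12, crops included, and the job is handed in when it is done.

Besides the shell and the picture viewer there is one more tool, called after ">>>" as name(argument=value, ...) on one line, values as JSON. step_arm: Moves the arm, as the interface text tells. Its arguments: {"type":"object","properties":{"commands":{"type":"array"},"force":{"type":"number"}},"required":["commands"]}

```bash
mkdir -p pics; ls
python3 - <<'E'
from plant import telemetry, read_camera, camera_params, robot
import cv2,numpy as np
s=telemetry.read_state();print(s)
for n in("side","top"):
    im=read_camera(n);cv2.imwrite(f"pics/{n}0.png",im[...,::-1]);np.save(f"{n}0.npy",im)
    p=camera_params(n);R=cv2.Rodrigues(np.array(p["rvec"]))[0];print(n,p["mtx"],R,(-R.T@np.array(p["tvec"]).ravel()))
E
```

```text
pics
{'t': 0.0, 'q': array([-1.24939396e+00,  1.31130099e-01,  1.48926222e+00,  2.11032889e-06,
        1.52303120e+00, -8.53960137e-02]), 'dq': array([-0.00116945, -0.00106755,  0.00026992,  0.00017232, -0.00137141,
       -0.00111315]), 'joint_torque': array([ 2.24510381e-04, -5.59831023e+01, -4.91763604e+01,  7.67849805e-02,
        3.51759593e-02, -1.73142753e-04]), 'tool_pos': array([ 0.2372928 , -0.55062561,  0.30171525]), 'orientation': array([ 1.99811952,  0.41401478, -1.99855505]), 'force': array([-0.43449788,  0.10472189,  0.07333802]), 'wrist_torque': array([-0.02723411, -0.00830214,  0.02061542]), 'opening': 0.09308300083161426}
side [[361.60820928   0.         324.89435699]
 [  0.         361.60820928 198.17179619]
 [  0.           0.           1.        ]] [[-0.7970836  -0.6038293   0.00692165]
 [-0.36378384  0.47100015 -0.80362938]
 [ 0.48199487 -0.64307778 -0.59508983]] [0.16043107 0.47687992 0.59109578]
top [[375.05705      0.         319.15567736]
 [  0.         375.05705    199.31199942]
 [  0.           0.           1.        ]] [[-0.00993473 -0.99978584 -0.01815437]
 [-0.99932577  0.01056862 -0.03516107]
 [ 0.03534541  0.01779281 -0.99921675]] [ 0.51739048 -0.05440541  0.93727581]
```

View pics/side0.png

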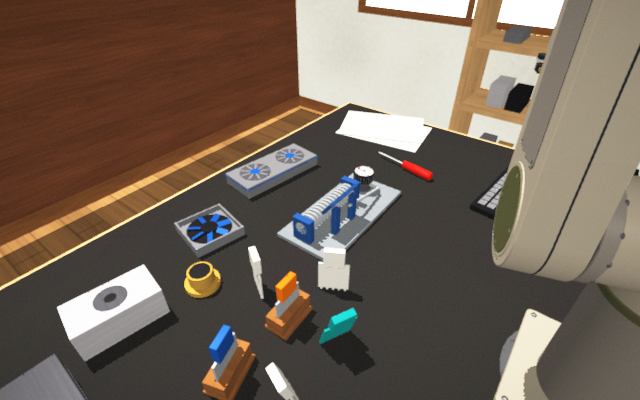

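View pics/top0.png

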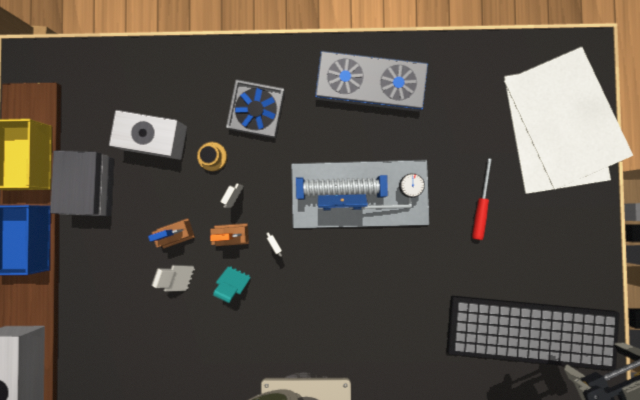

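Run:
```python
import cv2,numpy as np
t=np.load("top0.npy")[...,::-1];s=np.load("side0.npy")[...,::-1]
def crop(im,x,y,w,h,k):
    c=cv2.resize(im[y:y+h,x:x+w],None,fx=k,fy=k,interpolation=cv2.INTER_CUBIC).copy()
    for i in range(0,w,10): cv2.putText(c,str(x+i),(i*k,9),0,.33,(0,255,255),1);cv2.line(c,(i*k,10),(i*k,15),(0,255,255),1)
    for j in range(10,h,10): cv2.putText(c,str(y+j),(0,j*k+4),0,.33,(0,255,255),1)
    return c
a=crop(t,285,155,150,75,5);a=cv2.copyMakeBorder(a,0,0,0,50,0)
b=crop(t,200,212,60,44,5)   # 300x220
c2=crop(s,255,262,70,44,5); 
row=np.zeros((220,800,3),np.uint8);row[:,:300]=b;row[:,310:660]=c2
cv2.imwrite("pics/c1.png",np.vstack([a,row]))
cv2.imwrite("pics/c2.png",crop(s,270,160,140,105,5)[:600])
```

```text
(no output)
```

View pics/c1.png

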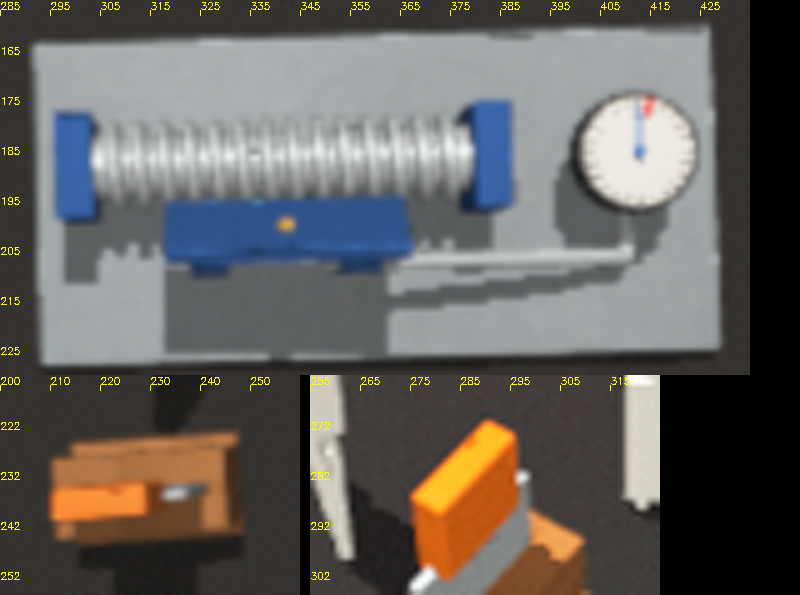

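View pics/c2.png

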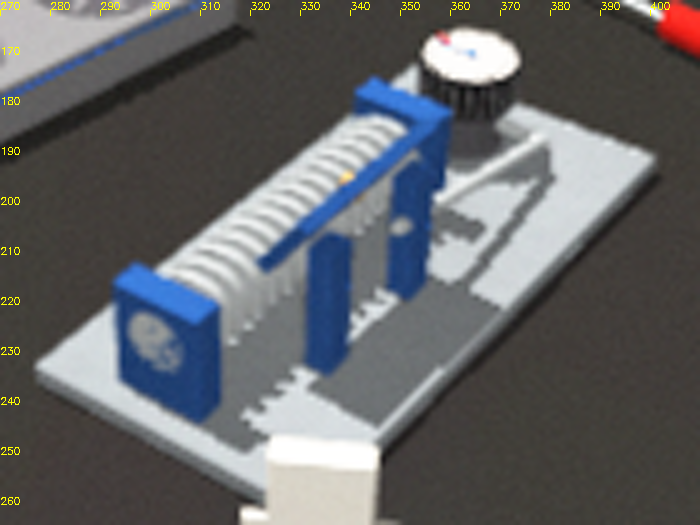

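```bash
cat > h.py <<'E'
import numpy as np,cv2
from scipy.optimize import least_squares
from scipy.spatial.transform import Rotation as R
from plant import camera_params
P={n:camera_params(n) for n in("side","top")}
def proj(n,p): return cv2.projectPoints(np.array(p,float).reshape(-1,3),np.array(P[n]["rvec"],float),np.array(P[n]["tvec"],float),np.array(P[n]["mtx"],float),None)[0][:,0]
def fit(obs,pose,x0,prior=lambda v:[]):
    def f(v):
        Rm,t=pose(v); e=[proj(n,Rm@np.array(p)+t)[0]-np.array(u) for n,p,u in obs]
        return np.r_[np.ravel(e),prior(v)]
    r=least_squares(f,x0); return r.x,f(r.x)[:2*len(obs)].reshape(-1,2)
E
cat > m1.py <<'E'
from h import *
np.set_printoptions(precision=4,suppress=True)
fx=[("top",(.065,.12,.012),(291.6,163.8)),("top",(.065,-.215,.012),(426.8,160.6)),("top",(-.095,-.215,.012),(429,224.4)),("top",(-.095,.12,.012),(293.2,228)),
("top",(0,-.165,.066),(412.8,185.2)),("top",(-.0282,0,.0937),(342.4,200)),
("side",(.065,.12,.012),(277.2,233.4)),("side",(-.095,-.215,.012),(401,191.6)),("side",(-.0282,0,.0937),(339.4,195.6)),("side",(0,-.165,.066),(364,171))]
pf=lambda v:(R.from_rotvec([0,0,v[2]]).as_matrix(),np.array([v[0],v[1],0]))
for sel in("top","side",""):
    v,e=fit([o for o in fx if sel in o[0]],pf,[.5,-.1,0]);print(sel,v,np.round(e,1).tolist())
pl=lambda v:((R.from_rotvec([0,0,v[2]])*R.from_euler("xy",v[3:5])).as_matrix(),np.array([v[0],v[1],.0115]))
lf=[("top",(.007,.021,.096),(210.4,234.6)),("top",(.007,-.021,.096),(229,233.4)),("top",(-.007,-.021,.096),(229.4,239.6)),("top",(-.007,.021,.096),(210.6,241)),
("side",(.007,.021,.096),(275.6,286.4)),("side",(-.007,.021,.096),(280.6,290.4)),("side",(.007,-.021,.096),(290.6,271)),("side",(-.007,-.021,.096),(296.4,274.4)),("side",(-.007,.021,.058),(282.6,303))]
for sel in("top",""):
    v,e=fit([o for o in lf if sel in o[0]],pl,[.4,.2,0,0,0],lambda v:[v[3]*20,v[4]*10]);print("leaf",sel,v,np.round(e,1).tolist())
    Rm,t=pl(v);print(Rm@[0,0,.077]+t)
E
python3 m1.py
```

```text
top [ 0.5756 -0.091   0.016 ] [[-0.2, 0.1], [0.3, -0.5], [0.4, 0.7], [-0.3, 0.5], [-0.1, 0.2], [-0.1, -1.0]]
side [ 0.5716 -0.0884  0.024 ] [[-0.1, 0.3], [0.5, -0.7], [-0.4, -0.1], [0.1, 0.3]]
 [ 0.5746 -0.0907  0.018 ] [[-0.4, 0.6], [0.1, -0.3], [0.4, 0.9], [-0.3, 1.1], [-0.3, 0.5], [-0.2, -0.6], [-0.4, -1.0], [0.2, -1.2], [-0.9, -0.9], [-0.1, -0.3]]
leaf top [ 0.465   0.1812  0.0589 -0.0014  0.0014] [[-0.1, 0.0], [0.1, -0.1], [0.0, 0.1], [0.0, -0.0]]
[0.4651 0.1814 0.0885]
leaf  [ 0.4656  0.1814  0.0514 -0.0149 -0.021 ] [[-0.7, 0.7], [-0.6, 0.8], [-0.6, 0.9], [-0.5, 0.6], [-0.9, -0.9], [0.5, -1.0], [-0.3, -1.1], [0.1, -1.0], [-0.2, 0.2]]
[0.4639 0.1825 0.0885]
```

```bash
cat >> h.py <<'E'
from plant import telemetry
np.set_printoptions(precision=4,suppress=True)
def delta(pos,Rm):
    s=telemetry.read_state();R0=R.from_rotvec(s["orientation"])
    d=R0.inv().apply(np.array(pos)-s["tool_pos"])*1000;w=(R0.inv()*R.from_matrix(Rm)).as_rotvec()
    print("t",round(s["t"],2),"tcp",s["tool_pos"],"xyz",np.round(d,1),"turn",np.round(w,4),"F",s["force"],"op",s["opening"]);return d,w
def down(yaw,sgn=1): # tool x down, tool y = sgn*leaf x
    x=np.array([0,0,-1.]);y=sgn*np.array([np.cos(yaw),np.sin(yaw),0]);return np.c_[x,y,np.cross(x,y)]
E
python3 - <<'E'
from h import *
s=telemetry.read_state();print(R.from_rotvec(s["orientation"]).as_matrix(),s["q"])
for g in(1,-1): delta([.4645,.182,.2535],down(.055,g))
E
```

```text
[[-0.0005  0.3956 -0.9184]
 [ 0.0015 -0.9184 -0.3956]
 [-1.     -0.0016 -0.0002]] [-1.2494  0.131   1.4892  0.      1.523  -0.0854]
t 0.1 tcp [ 0.2373 -0.5507  0.3018] xyz [  49.3 -582.9 -498.5] turn [-1.219  -0.0011  0.0013] F [ 0.6754  0.0465 -0.909 ] op 0.09229243514368388
t 0.1 tcp [ 0.2373 -0.5507  0.3018] xyz [  49.3 -582.9 -498.5] turn [1.9226 0.0014 0.0012] F [ 0.6754  0.0465 -0.909 ] op 0.09229243514368388
```

>>> step_arm(commands=[{"xyz":[49,-583,-498],"turn":[-1.22,0,0],"grip":46},{"xyz":[49,-583,-498],"turn":[-1.22,0,0],"grip":46},{"xyz":[49,-583,-498],"turn":[-1.22,0,0],"grip":46},{"xyz":[49,-583,-498],"turn":[-1.22,0,0],"grip":46},{"xyz":[49,-583,-498],"turn":[-1.22,0,0],"grip":46},{"xyz":[49,-583,-498],"turn":[-1.22,0,0],"grip":46},{"xyz":[49,-583,-498],"turn":[-1.22,0,0],"grip":46},{"xyz":[49,-583,-498],"turn":[-1.22,0,0],"grip":46},{"xyz":[49,-583,-498],"turn":[-1.22,0,0],"grip":46},{"xyz":[49,-583,-498],"turn":[-1.22,0,0],"grip":46},{"xyz":[49,-583,-498],"turn":[-1.22,0,0],"grip":46},{"xyz":[49,-583,-498],"turn":[-1.22,0,0],"grip":46}], force=15)

```text
t: 1.6
tool_pos: [0.4588, 0.1662, 0.2546]
orientation: [1.168, 1.235, -1.167]
force: [1.3, -1.3, 1.3]
opening: 0.0457
```

Run:
```python
from h import *
delta([.4645,.182,.2535],down(.055))
```

```text
t 1.6 tcp [0.4588 0.1662 0.2546] xyz [  1.1   6.6 -15.5] turn [ 0.0014  0.0001 -0.0002] F [ 1.2997 -1.3311  1.3399] op 0.04567016206723499
```

>>> step_arm(commands=[{"xyz":[1,6.6,-15.5],"turn":[0,0,0],"grip":46},{"xyz":[58,6.6,-15.5],"turn":[0,0,0],"grip":46},{"xyz":[58,6.6,-15.5],"turn":[0,0,0],"grip":46},{"xyz":[58,6.6,-15.5],"turn":[0,0,0],"grip":46}])

```text
t: 2.1
tool_pos: [0.4647, 0.1793, 0.1981]
orientation: [1.168, 1.235, -1.168]
force: [0.1, -0.9, 0.9]
opening: 0.0458
```

```bash
cat >> h.py <<'E'
from plant import read_camera
def crop(im,x,y,w,h,k):
    c=cv2.resize(im[y:y+h,x:x+w,::-1],None,fx=k,fy=k,interpolation=cv2.INTER_CUBIC).copy()
    for i in range(0,w,10): cv2.putText(c,str(x+i),(i*k,9),0,.33,(0,255,255),1);cv2.line(c,(i*k,10),(i*k,15),(0,255,255),1)
    for j in range(10,h,10): cv2.putText(c,str(y+j),(0,j*k+4),0,.33,(0,255,255),1)
    return c
E
python3 - <<'E'
from h import *
delta([.4645,.182,.1535],down(.055))
s=read_camera("side");cv2.imwrite("pics/c3.png",crop(s,220,190,130,120,5))
E
```

```text
t 2.1 tcp [0.4647 0.1793 0.1981] xyz [44.6 -0.1 -2.8] turn [ 0.0002  0.0001 -0.0002] F [ 0.1228 -0.8936  0.9061] op 0.045761169720703834
```

View pics/c3.png

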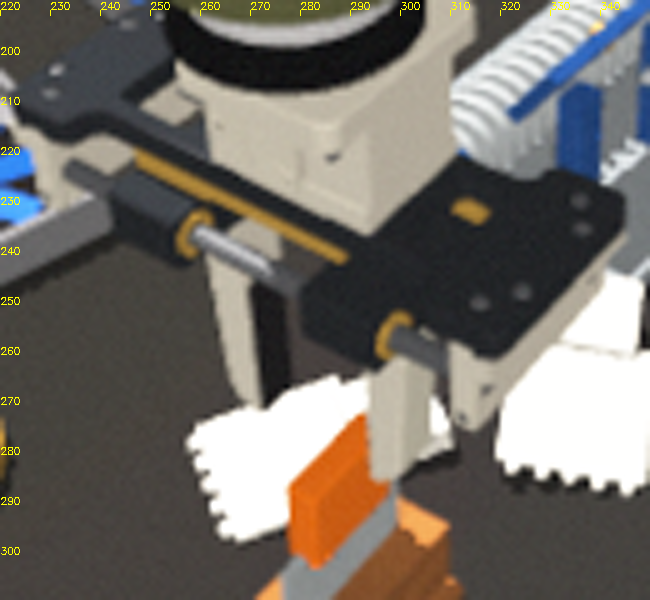

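Run:
```python
from h import *
s=read_camera("side");t=read_camera("top")
a=crop(s,200,180,160,200,3);b=crop(t,150,130,100,180,3)
cv2.imwrite("pics/c4.png",np.hstack([a[:540],b[:540]]))
```

```text
(no output)
```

View pics/c4.png

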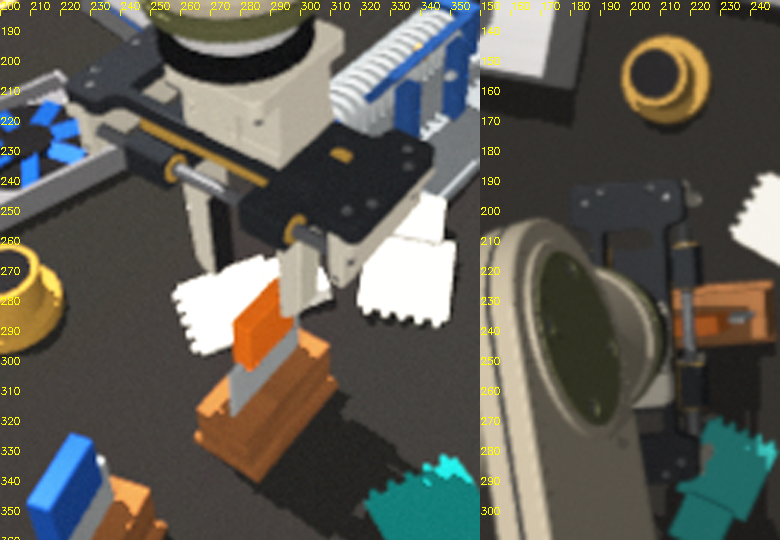

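Run:
```python
from h import *
s=telemetry.read_state();Rm=R.from_rotvec(s["orientation"]).as_matrix()
for y in(-23,-41,23,41):
  for z in(-7.5,7.5): print(y,z,proj("side",s["tool_pos"]+Rm@np.array([84,y,z])/1000))
```

```text
-23 -7.5 [[293.5573 283.273 ]]
-23 7.5 [[298.9874 277.5771]]
-41 -7.5 [[302.1586 288.11  ]]
-41 7.5 [[307.518  282.2596]]
23 -7.5 [[272.5723 271.4717]]
23 7.5 [[278.159  266.1445]]
41 -7.5 [[264.7281 267.0605]]
41 7.5 [[270.3677 261.8679]]
```

>>> step_arm(commands=[{"xyz":[20,0,-2.5],"turn":[0,0,0],"grip":46},{"xyz":[44.5,0,-2.5],"turn":[0,0,0],"grip":46},{"xyz":[44.5,0,-2.5],"turn":[0,0,0],"grip":46},{"xyz":[44.5,0,-2.5],"turn":[0,0,0],"grip":8},{"xyz":[44.5,0,-2.5],"turn":[0,0,0],"grip":8},{"xyz":[44.5,0,-2.5],"turn":[0,0,0],"grip":8},{"xyz":[44.5,0,-2.5],"turn":[0,0,0],"grip":8},{"xyz":[44.5,0,-2.5],"turn":[0,0,0],"grip":8}], force=15)

```text
t: 3.25
tool_pos: [0.4641, 0.1824, 0.1528]
orientation: [1.167, 1.236, -1.168]
force: [-3.4, -0.8, 5.2]
opening: 0.0141
```

Run:
```python
from h import *
delta([.4645,.182,.1535],down(.055))
```

```text
t 3.25 tcp [0.4641 0.1824 0.1528] xyz [-0.7  0.4  0.4] turn [ 0.0012 -0.      0.0006] F [-3.3664 -0.8375  5.1665] op 0.01414900880332811
```

>>> step_arm(commands=[{"xyz":[-10,0,0],"turn":[0,0,0],"grip":8},{"xyz":[-25,0,0],"turn":[0,0,0],"grip":8},{"xyz":[-45,0,0],"turn":[0,0,0],"grip":8},{"xyz":[-80,0,0],"turn":[0,0,0],"grip":8},{"xyz":[-120,0,0],"turn":[0,0,0],"grip":8},{"xyz":[-120,0,0],"turn":[0,0,0],"grip":8},{"xyz":[-120,0,0],"turn":[0,0,0],"grip":8}], force=25)

```text
t: 4.12
tool_pos: [0.4643, 0.1823, 0.2726]
orientation: [1.168, 1.235, -1.167]
force: [0.7, -0.1, -2.1]
opening: 0.0139
```

```bash
cat >> h.py <<'E'
FX,FY,FW=.5755,-.091,.017
def seatpose(dx=0,dy=0,dz=0,fx=FX,fy=FY,fw=FW,tx=0,ty=0,tz=0):
    """TCP pose with leaf origin at seat + (dx,dy,dz) mm in screw frame, grasp at leaf z=.077"""
    F=R.from_rotvec([0,0,fw]).as_matrix();a=np.radians(35)
    z=F@[-np.sin(a),0,np.cos(a)];x=F@[np.cos(a),0,np.sin(a)];y=np.cross(z,x)
    S=np.c_[x,y,z];o=np.array([fx,fy,.05])
    p=o+S@(np.array([dx,dy,22+77+65+dz])/1000)
    return p,np.c_[-z,x,np.cross(-z,x)]
E
python3 - <<'E'
from h import *
delta(*seatpose(0,0,80))
delta(*seatpose(0,0,0))
s=read_camera("side");cv2.imwrite("pics/c5.png",crop(s,220,160,130,120,5))
E
```

```text
t 4.12 tcp [0.4643 0.1823 0.2726] xyz [ 22.6 -44.1 273.6] turn [ 0.0377 -0.012   0.6103] F [ 0.7372 -0.1195 -2.0897] op 0.01388802829601977
t 4.12 tcp [0.4643 0.1823 0.2726] xyz [ 88.2   1.7 275.4] turn [ 0.0377 -0.012   0.6103] F [ 0.7372 -0.1195 -2.0897] op 0.01388802829601977
```

View pics/c5.png

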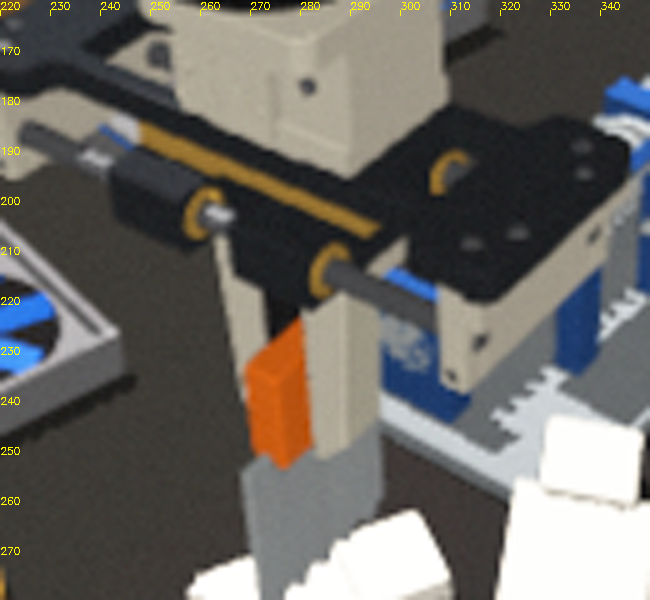

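```bash
cat >> h.py <<'E'
def leafpt(p,y0=0,roll=0,dz=0):
    s=telemetry.read_state();T=R.from_rotvec(s["orientation"]).as_matrix()
    L=np.c_[T[:,1],np.cross(-T[:,0],T[:,1]),-T[:,0]]
    g=s["tool_pos"]+T[:,0]*.065
    return g+L@(R.from_rotvec([roll,0,0]).as_matrix()@(np.array(p)-[0,0,.077])+[0,y0,dz])
E
python3 - <<'E'
from h import *
for p,o in [((.007,.021,.058),(269.4,251)),((-.007,.021,.058),(276.6,253.6)),((.007,.021,.096),(269.4,232)),((.002,.031,.062),(268.2,255)),((.002,.031,.02),(271.2,273.6)),((-.002,-.031,.062),(296.4,245))]:
    print(p,proj("side",leafpt(p))[0]-o)
E
```

```text
(0.007, 0.021, 0.058) [1.6446 0.3374]
(-0.007, 0.021, 0.058) [1.3608 1.3755]
(0.007, 0.021, 0.096) [-0.4534  1.1841]
(0.002, 0.031, 0.062) [ 0.8237 -0.3747]
(0.002, 0.031, 0.02) [ 0.0843 -0.3107]
(-0.002, -0.031, 0.062) [ -0.52   -11.8807]
```

Run:
```python
from h import *
delta(*seatpose(10,0,70))
```

```text
t 4.17 tcp [0.4638 0.1822 0.2716] xyz [ 24.3 -29.7 274.1] turn [ 0.0379 -0.0116  0.612 ] F [-0.4267  0.656  -1.0248] op 0.013922383809101673
```

>>> step_arm(commands=[{"xyz":[0,-10,40],"turn":[0,0,0.1],"grip":8},{"xyz":[0,-20,90],"turn":[0.01,0,0.25],"grip":8},{"xyz":[0,-30,145],"turn":[0.02,0,0.4],"grip":8},{"xyz":[5,-30,195],"turn":[0.03,-0.01,0.5],"grip":8},{"xyz":[15,-30,245],"turn":[0.038,-0.012,0.612],"grip":8},{"xyz":[24,-30,274],"turn":[0.038,-0.012,0.612],"grip":8},{"xyz":[24,-30,274],"turn":[0.038,-0.012,0.612],"grip":8},{"xyz":[24,-30,274],"turn":[0.038,-0.012,0.612],"grip":8},{"xyz":[24,-30,274],"turn":[0.038,-0.012,0.612],"grip":8}])

```text
t: 5.3
tool_pos: [0.4498, -0.0918, 0.2484]
orientation: [1.43, 0.761, -0.734]
force: [-1.3, 0.5, -1.8]
opening: 0.0139
```

Run:
```python
from h import *
delta(*seatpose(10,0,70))
delta(*seatpose(4,0,15))
delta(*seatpose(1,0,0))
s=read_camera("side");cv2.imwrite("pics/c6.png",crop(s,280,120,120,120,5))
print("teeth bias-corrected"); 
for y in(-.024,0,.024): print(proj("side",leafpt((0,y,-.0055))))
```

```text
t 5.3 tcp [ 0.4498 -0.0918  0.2484] xyz [ 0.6 -0.9  1.3] turn [ 0.0011 -0.0012 -0.0008] F [-1.307   0.4853 -1.8461] op 0.013881070760880796
t 5.3 tcp [ 0.4498 -0.0918  0.2484] xyz [55.6 -6.9  1.3] turn [ 0.0011 -0.0012 -0.0008] F [-1.307   0.4853 -1.8461] op 0.013881070760880796
t 5.3 tcp [ 0.4498 -0.0918  0.2484] xyz [70.6 -9.9  1.4] turn [ 0.0011 -0.0012 -0.0008] F [-1.307   0.4853 -1.8461] op 0.013881070760880796
teeth bias-corrected
[[348.7033 179.834 ]]
[[342.9327 184.5359]]
[[336.9378 189.4207]]
```

View pics/c6.png

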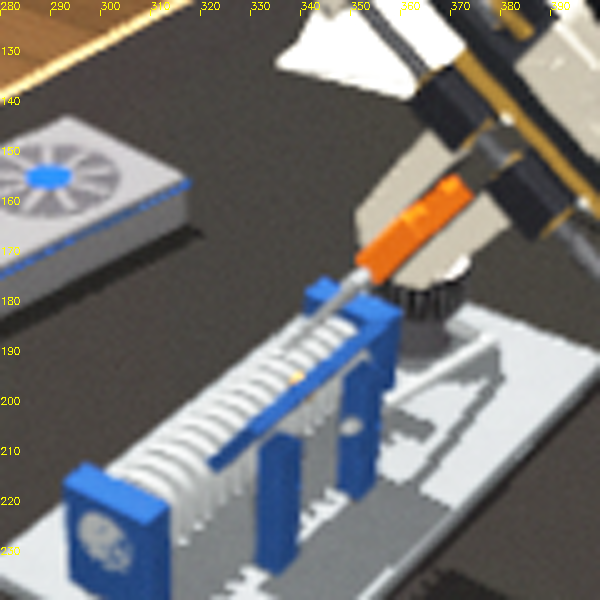

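>>> step_arm(commands=[{"xyz":[15,-2,1.5],"turn":[0,0,0],"grip":8},{"xyz":[30,-4,1.5],"turn":[0,0,0],"grip":8},{"xyz":[45,-6,1.5],"turn":[0,0,0],"grip":8},{"xyz":[58,-6,1.5],"turn":[0,0,0],"grip":8},{"xyz":[58,-6,1.5],"turn":[0,0,0],"grip":8},{"xyz":[58,-6,1.5],"turn":[0,0,0],"grip":8}])

```text
t: 6.1
tool_pos: [0.4783, -0.0934, 0.198]
orientation: [1.43, 0.759, -0.734]
force: [0.1, 0.3, -1.2]
opening: 0.0139
```

Run:
```python
from h import *
delta(*seatpose(1,0,0))
s=read_camera("side");t=read_camera("top")
cv2.imwrite("pics/c7.png",np.vstack([crop(s,300,150,80,60,5),np.zeros((10,400,3),np.uint8)]))
for p in[(0,.031,0),(0,.024,-.0055),(0,-.024,-.0055),(0,-.031,.062)]: print(proj("side",leafpt(p)),proj("top",leafpt(p)))
cv2.imwrite("pics/c7.png",np.hstack([crop(s,305,150,70,70,6),crop(t,300,155,60,70,6)]))
```

```text
t 6.1 tcp [ 0.4783 -0.0934  0.198 ] xyz [13.  -4.2 -0.7] turn [ 0.0009 -0.0005 -0.0014] F [ 0.1355  0.3175 -1.2125] op 0.013855779087289341
[[326.374  202.5736]] [[328.8649 194.0102]]
[[327.0159 202.1648]] [[331.8634 192.6434]]
[[338.5593 192.6177]] [[352.8121 192.0535]]
[[354.8546 177.6299]] [[358.4699 208.6724]]
```

View pics/c7.png

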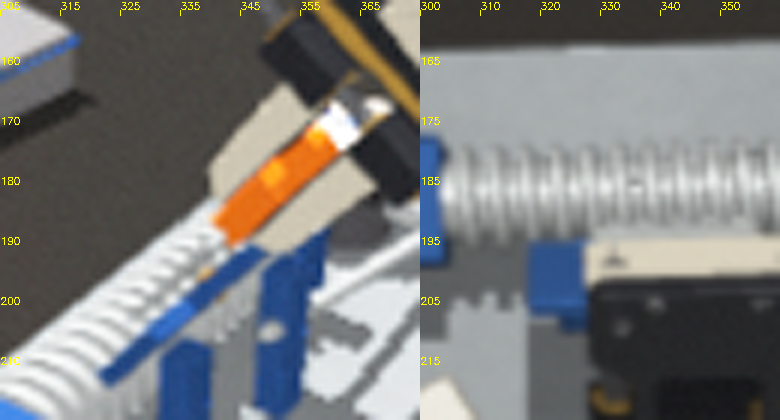

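>>> step_arm(commands=[{"xyz":[3,0,-0.7],"turn":[0,0,0],"grip":8},{"xyz":[6,0,-0.7],"turn":[0,0,0],"grip":8},{"xyz":[7.5,0,-0.7],"turn":[0,0,0],"grip":8},{"xyz":[9,-0.5,-0.7],"turn":[0,0,0],"grip":8},{"xyz":[9,-0.5,-0.7],"turn":[0,0,0],"grip":8}])

```text
t: 6.82
tool_pos: [0.4828, -0.0931, 0.1896]
orientation: [1.431, 0.759, -0.735]
force: [-0.2, -0.2, -0.9]
opening: 0.0139
```

```bash
cat >> h.py <<'E'
def rep():
    s=telemetry.read_state();T=R.from_rotvec(s["orientation"]).as_matrix();print("Ftool",T.T@s["force"],"Mtool",T.T@s["wrist_torque"])
E
python3 - <<'E'
from h import *
delta(*seatpose(1,0,0));rep()
E
```

```text
t 6.83 tcp [ 0.4828 -0.0931  0.1896] xyz [ 3.5 -3.1 -0.6] turn [-0.0003 -0.     -0.0008] F [-0.2345 -0.1679 -0.8885] op 0.01388990242024969
Ftool [ 0.5911 -0.7045  0.1642] Mtool [-0.0104  0.0238 -0.3191]
```

>>> step_arm(commands=[{"xyz":[1,-0.8,0],"turn":[0,0,0],"grip":8},{"xyz":[2,-1.5,0],"turn":[0,0,0],"grip":8},{"xyz":[2,-1.5,0],"turn":[0,0,0],"grip":8}])

```text
t: 7.2
tool_pos: [0.4827, -0.0932, 0.1872]
orientation: [1.431, 0.759, -0.735]
force: [0.1, 0.2, -1.3]
opening: 0.0142
```

Run:
```python
from h import *
delta(*seatpose(1,0,0));rep()
```

```text
t 7.2 tcp [ 0.4827 -0.0932  0.1872] xyz [ 1.6 -1.6 -0.6] turn [-0.0003  0.0001 -0.001 ] F [ 0.1395  0.2012 -1.2871] op 0.014179859049054673
Ftool [ 1.1356 -0.6225 -0.1987] Mtool [-0.0542  0.0227 -0.3347]
```

>>> step_arm(commands=[{"xyz":[1,-0.8,0],"turn":[0,0,0],"grip":8},{"xyz":[1.5,-1.6,0],"turn":[0,0,0],"grip":8},{"xyz":[1.5,-1.6,0],"turn":[0,0,0],"grip":8}])

```text
t: 7.58
tool_pos: [0.4823, -0.0931, 0.1852]
orientation: [1.431, 0.759, -0.735]
force: [0.3, 0.2, -1.4]
opening: 0.0135
```

Run:
```python
from h import *
delta(*seatpose(0,0,0));rep()
t=read_camera("top");s=read_camera("side");cv2.imwrite("pics/x.png",np.hstack([crop(s,305,150,90,70,5),crop(t,385,165,50,70,5)[:350]]))
```

```text
t 7.58 tcp [ 0.4823 -0.0931  0.1852] xyz [ 0.2 -1.2 -0.5] turn [-0.0002 -0.     -0.0013] F [ 0.348   0.2439 -1.407 ] op 0.013457448203522864
Ftool [ 1.3538 -0.5204 -0.2378] Mtool [-0.0698  0.1173 -0.2295]
```

View pics/x.png

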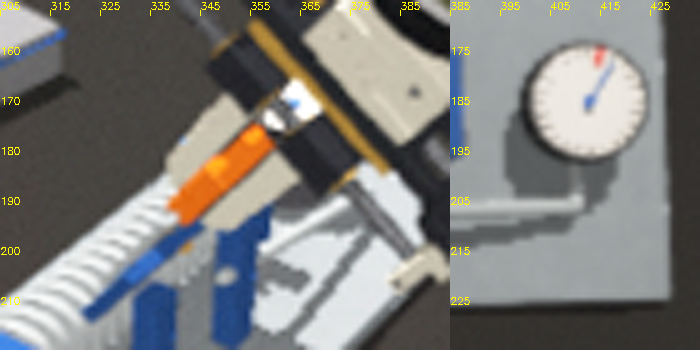

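```bash
cat >> h.py <<'E'
def dial():
    t=read_camera("top").astype(int)
    c=np.array([FX,FY,.066])+R.from_rotvec([0,0,FW]).apply([0,-.165,0])
    cp=proj("top",c)[0]; J=np.c_[proj("top",c+[.001,0,0])[0]-cp,proj("top",c+[0,.001,0])[0]-cp] # px per mm
    k=6;x0,y0=np.round(cp).astype(int)-12
    im=cv2.resize(t[y0:y0+25,x0:x0+25].astype(np.float32),None,fx=k,fy=k,interpolation=cv2.INTER_CUBIC)
    yy,xx=np.mgrid[:25*k,:25*k];px=np.stack([(xx+.5)/k-.5+x0-cp[0],(yy+.5)/k-.5+y0-cp[1]],-1)
    r,g,b=im[...,0],im[...,1],im[...,2]
    rad=np.hypot(*np.moveaxis(px,-1,0))*2.32
    wh=(rad<30)&(im.min(-1)>110); col=im.max(-1)-im.min(-1)
    face=(rad<27)&((im.min(-1)>110)|(col>60)); fc=px[face].mean(0)
    out={"centre off px":fc}
    for n,w in(("red",np.clip(r-np.maximum(g,b)-30,0,None)),("blue",np.clip(b-r-30,0,None))):
        rel=px-fc; m=np.linalg.solve(J,rel.reshape(-1,2).T).T.reshape(rel.shape); rr=np.hypot(m[...,0],m[...,1])
        w=w*(rr<25)*(rr>(12 if n=="red" else 6)); v=(m/rr[...,None]*w[...,None]).reshape(-1,2).sum(0)
        out[n]=FW-np.arctan2(v[1],v[0]); out[n+"_w"]=w.sum()
    print(out);return out
E
python3 - <<'E'
from h import *
dial();rep()
E
```

```text
{'centre off px': array([ 0.0419, -0.3064]), 'red': np.float64(0.20894349529773676), 'red_w': np.float32(12404.759), 'blue': np.float64(0.5148307481839581), 'blue_w': np.float32(265.8694)}
Ftool [ 1.4322 -0.7294 -1.7078] Mtool [-0.0349  0.204  -0.2314]
```

>>> step_arm(commands=[{"xyz":[0.5,-0.8,0],"turn":[0,0,0],"grip":8},{"xyz":[1,-1,0],"turn":[0,0,0],"grip":8},{"xyz":[1,-1,0],"turn":[0,0,0],"grip":8}])

```text
t: 8.1
tool_pos: [0.4825, -0.0932, 0.1849]
orientation: [1.43, 0.758, -0.734]
force: [-8.9, 3.6, 10.3]
opening: 0.0142
```

Run:
```python
from h import *
dial();rep();delta(*seatpose(0,0,0))
```

```text
{'centre off px': array([ 0.0426, -0.3046]), 'red': np.float64(0.20916687916078086), 'red_w': np.float32(12273.893), 'blue': np.float64(0.5144259510008573), 'blue_w': np.float32(284.23642)}
Ftool [-13.2558  -1.3787  -2.4818] Mtool [ 0.0109  0.7083 -0.629 ]
t 8.15 tcp [ 0.4825 -0.0932  0.1849] xyz [-0.1 -1.1 -0.6] turn [ 0.0003  0.0001 -0.0023] F [-8.7971  2.3329 10.0471] op 0.013706820190498962
```

>>> step_arm(commands=[{"xyz":[-1,0,0],"turn":[0,0,0],"grip":8},{"xyz":[-1,-1,0.3],"turn":[0,0,0],"grip":8},{"xyz":[-1,-2.2,0.3],"turn":[0,0,0],"grip":8},{"xyz":[-1,-2.2,0.3],"turn":[0,0,0],"grip":8}])

```text
t: 8.65
tool_pos: [0.4804, -0.0935, 0.1841]
orientation: [1.432, 0.757, -0.733]
force: [7.7, 3.2, -1.3]
opening: 0.0142
```

Run:
```python
from h import *
dial();rep();delta(*seatpose(0,0,0))
```

```text
{'centre off px': array([ 0.0425, -0.3088]), 'red': np.float64(0.20865146542239255), 'red_w': np.float32(12333.936), 'blue': np.float64(1.1029752530720813), 'blue_w': np.float32(1258.579)}
Ftool [ 5.379   5.3745 -3.1763] Mtool [0.0778 0.7624 0.9093]
t 8.7 tcp [ 0.4804 -0.0935  0.1841] xyz [ 0.4  1.  -0.8] turn [-0.0007  0.0002 -0.0034] F [ 7.4394  3.2987 -1.2969] op 0.01411368630000827
```

>>> step_arm(commands=[{"xyz":[0.6,0.4,-0.6],"turn":[0,0,0],"grip":8},{"xyz":[0.6,0.4,-0.6],"turn":[0,0,0],"grip":8},{"xyz":[0.6,0.4,-0.6],"turn":[0,0,0],"grip":16},{"xyz":[0.6,0.4,-0.6],"turn":[0,0,0],"grip":20},{"xyz":[0.6,0.4,-0.6],"turn":[0,0,0],"grip":32},{"xyz":[0.6,0.4,-0.6],"turn":[0,0,0],"grip":36},{"xyz":[0.6,0.4,-0.6],"turn":[0,0,0],"grip":36}], force=8)

```text
t: 9.57
tool_pos: [0.4804, -0.0929, 0.183]
orientation: [1.43, 0.759, -0.735]
force: [0.7, -0.5, 0.3]
opening: 0.0357
```

Run:
```python
from h import *
dial();rep();delta(*seatpose(0,0,0))
```

```text
{'centre off px': array([ 0.0416, -0.3071]), 'red': np.float64(0.2081160152036568), 'red_w': np.float32(12268.307), 'blue': np.float64(1.102926077748558), 'blue_w': np.float32(1231.0646)}
Ftool [-1.156   0.0046  0.5352] Mtool [-0.0619  0.0025 -0.2173]
t 9.62 tcp [ 0.4804 -0.0929  0.183 ] xyz [-0.4  1.6 -0.3] turn [-0.0002  0.0001 -0.0011] F [-0.6513 -0.5462  0.9488] op 0.035890759732015054
```

>>> step_arm(commands=[{"xyz":[-10,0,0],"turn":[0,0,0],"grip":36},{"xyz":[-30,0,0],"turn":[0,0,0],"grip":36},{"xyz":[-60,0,0],"turn":[0,0,0],"grip":50},{"xyz":[-100,0,0],"turn":[0,0,0],"grip":70},{"xyz":[-120,0,0],"turn":[0,0,0],"grip":78},{"xyz":[-120,0,0],"turn":[0,0,0],"grip":78}])

```text
t: 10.38
tool_pos: [0.4211, -0.0986, 0.2827]
orientation: [1.43, 0.764, -0.737]
force: [-0.5, -0.4, 0.3]
opening: 0.0715
```

Run:
```python
from h import *
o=dial();rep()
c=np.array([FX,FY,0])+R.from_rotvec([0,0,FW]).apply([0,-.165,0])
for yaw in(0,-.45,.45): 
  print(yaw);delta([c[0],c[1],.056+.065+.06],down(yaw))
s=read_camera("side");t=read_camera("top")
cv2.imwrite("pics/d1.png",np.hstack([crop(s,305,150,80,100,5),crop(t,310,160,80,100,5)])[:500])
# expected seated leaf points
S=seatpose()[1];L=np.c_[S[:,1],np.cross(-S[:,0],S[:,1]),-S[:,0]];o=np.array([FX,FY,.05])+L@[0,0,.022]
for p in[(.007,.021,.096),(-.007,.021,.096),(.007,-.021,.096),(-.007,-.021,.096),(.002,.031,0),(.002,-.031,0)]: print(p,proj("side",o+L@p)[0],proj("top",o+L@p)[0])
```

```text
{'centre off px': array([ 0.0419, -0.3087]), 'red': np.float64(0.2084869072589245), 'red_w': np.float32(12279.703), 'blue': np.float64(1.101947269493916), 'blue_w': np.float32(1285.167)}
Ftool [-0.2909  0.2101 -0.1383] Mtool [ 0.0141 -0.0114 -0.139 ]
0
t 10.43 tcp [ 0.4209 -0.0982  0.2817] xyz [170.5  69.8 160.8] turn [ 0.0169 -0.0077 -0.6061] F [0.0045 0.1376 0.3591] op 0.07507538312599144
-0.45
t 10.43 tcp [ 0.4209 -0.0982  0.2817] xyz [170.5  69.8 160.8] turn [ 0.453  -0.144  -0.5943] F [0.0045 0.1376 0.3591] op 0.07507538312599144
0.45
t 10.43 tcp [ 0.4209 -0.0982  0.2817] xyz [170.5  69.8 160.8] turn [-0.4191  0.1286 -0.597 ] F [0.0045 0.1376 0.3591] op 0.07507538312599144
(0.007, 0.021, 0.096) [346.3845 183.2021] [333.9418 214.4307]
(-0.007, 0.021, 0.096) [350.6466 188.0491] [334.0148 219.8365]
(0.007, -0.021, 0.096) [356.7016 174.7807] [354.0162 213.8915]
(-0.007, -0.021, 0.096) [360.8279 179.4578] [353.8964 219.3075]
(0.002, 0.031, 0) [324.4747 206.5333] [328.2546 192.3588]
(0.002, -0.031, 0) [339.3467 194.147 ] [355.0444 191.612 ]
```

View pics/d1.png

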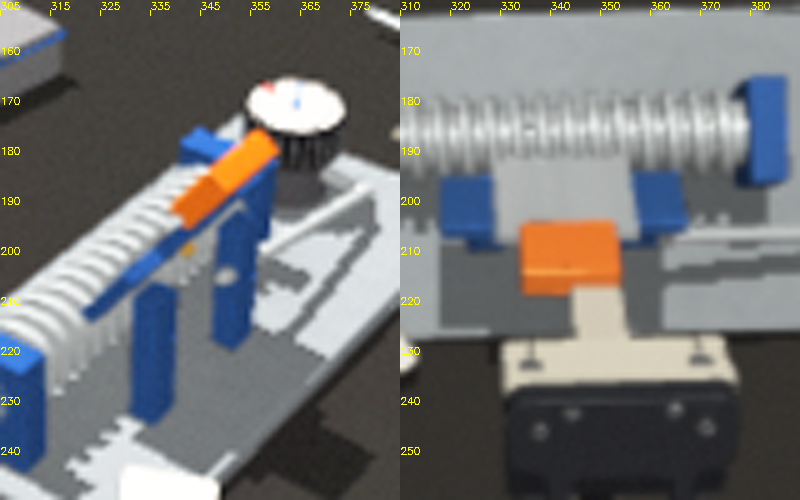

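Run:
```python
from h import *
from scipy.optimize import least_squares
F=R.from_rotvec([0,0,FW])
w=lambda p:np.array([FX,FY,0])+F.apply(p)
def tri(t,s):
    s=np.array(s)-[.6,1.6]
    r=least_squares(lambda p:np.r_[proj("top",w(p))[0]-t,proj("side",w(p))[0]-s],[0,-.1,.05]);print(r.x,r.fun)
tri((411,204.6),(378,187.5))   # rod end near dial
tri((366,207),(359,199))
for p in((-.045,-.165,.03),(-.045,-.165,.05),(-.045,-.165,.07),(0,-.107,.074),(.02,-.107,.074),(-.02,-.107,.074)): print(p,proj("top",w(p)),proj("side",w(p)))
```

```text
[-0.0443 -0.1673  0.0323] [ 0.0755  0.1236 -0.1642  0.0015]
[-0.0485 -0.0569  0.0605] [ 0.3736  0.5747 -0.7273 -0.0119]
(-0.045, -0.165, 0.03) [[409.8994 205.0621]] [[376.9598 187.0636]]
(-0.045, -0.165, 0.05) [[411.7977 204.8936]] [[377.6477 180.9577]]
(-0.045, -0.165, 0.07) [[413.7839 204.7174]] [[378.3527 174.7005]]
(0, -0.107, 0.074) [[388.1606 185.8039]] [[352.372  177.4703]]
(0.02, -0.107, 0.074) [[387.8695 177.1306]] [[345.9682 174.973 ]]
(-0.02, -0.107, 0.074) [[388.4522 194.4916]] [[358.9052 180.0181]]
```

Run:
```python
from h import *
c=np.array([FX,FY,0])+R.from_rotvec([0,0,FW]).apply([0,-.165,0]);print(c)
delta([.48,c[1],.28],down(.45));delta([c[0],c[1],.24],down(.45))
```

```text
[ 0.5783 -0.256   0.    ]
t 10.53 tcp [ 0.4207 -0.0977  0.2806] xyz [ 32.1  46.3 159.3] turn [-0.4187  0.1275 -0.5961] F [-0.4193 -0.1703  0.0782] op 0.07724997428931371
t 10.53 tcp [ 0.4207 -0.0977  0.2806] xyz [120.9 104.4 161.3] turn [-0.4187  0.1275 -0.5961] F [-0.4193 -0.1703  0.0782] op 0.07724997428931371
```

>>> step_arm(commands=[{"xyz":[-10,0,50],"turn":[0,0,0],"grip":78},{"xyz":[0,20,110],"turn":[-0.1,0,-0.15],"grip":78},{"xyz":[32,46,159],"turn":[-0.2,0.06,-0.3],"grip":78},{"xyz":[70,75,160],"turn":[-0.3,0.1,-0.45],"grip":78},{"xyz":[121,104,161],"turn":[-0.419,0.128,-0.596],"grip":78},{"xyz":[121,104,161],"turn":[-0.419,0.128,-0.596],"grip":78},{"xyz":[121,104,161],"turn":[-0.419,0.128,-0.596],"grip":78},{"xyz":[121,104,161],"turn":[-0.419,0.128,-0.596],"grip":78}])

```text
t: 11.52
tool_pos: [0.5781, -0.255, 0.2393]
orientation: [0.872, 1.391, -0.87]
force: [0.3, 0.6, 0.9]
opening: 0.078
```

Run:
```python
from h import *
delta([.5783,-.256,.132],down(.45));rep()
```

```text
t 11.53 tcp [ 0.5781 -0.255   0.2393] xyz [107.3  -0.3   1.2] turn [ 0.0011 -0.0017 -0.0001] F [0.3103 0.577  0.8934] op 0.0779789008626997
Ftool [-0.8927  0.5308 -0.3855] Mtool [ 0.0338 -0.0647  0.1021]
```

>>> step_arm(commands=[{"xyz":[50,0,1],"turn":[0,0,0],"grip":78},{"xyz":[90,0,1],"turn":[0,0,0],"grip":78},{"xyz":[107,0,1],"turn":[0,0,0],"grip":78},{"xyz":[107,0,1],"turn":[0,0,0],"grip":78},{"xyz":[107,0,1],"turn":[0,0,0],"grip":50},{"xyz":[107,0,1],"turn":[0,0,0],"grip":50},{"xyz":[107,0,1],"turn":[0,0,0],"grip":50},{"xyz":[107,0,1],"turn":[0,0,0],"grip":50}], force=8)

```text
t: 12.52
tool_pos: [0.5784, -0.2579, 0.1349]
orientation: [0.87, 1.389, -0.873]
force: [-7.2, -3.0, 9.4]
opening: 0.0559
```

Run:
```python
from h import *
delta([.5783,-.256,.132],down(.45));rep()
```

```text
t 12.53 tcp [ 0.5784 -0.2579  0.1349] xyz [ 2.9  0.7 -1.7] turn [0.0004 0.0013 0.0011] F [-7.2236 -2.9732  9.3814] op 0.05590787410598491
Ftool [-9.3737 -7.8076 -0.4554] Mtool [-0.022   0.0943 -1.361 ]
```

>>> step_arm(commands=[{"xyz":[-2,-1,0],"turn":[0,0,0],"grip":50},{"xyz":[-2.5,-1.2,0],"turn":[0,0,0],"grip":50},{"xyz":[-2.5,-1.2,0],"turn":[0,0,0],"grip":50}])

```text
t: 12.9
tool_pos: [0.578, -0.2577, 0.1353]
orientation: [0.871, 1.388, -0.871]
force: [3.9, -4.9, -7.5]
opening: 0.056
```

Run:
```python
from h import *
delta([.5783,-.256,.132],down(.45));rep()
```

```text
t 12.9 tcp [ 0.578  -0.2577  0.1353] xyz [ 3.3  1.  -1.4] turn [ 0.0003  0.001  -0.0009] F [ 3.8975 -4.9402 -7.4958] op 0.0559828835752683
Ftool [7.5034 1.3519 6.1364] Mtool [ 0.0643 -1.1104  0.4189]
```

>>> step_arm(commands=[{"xyz":[1.2,0,0.7],"turn":[0,0,0],"grip":50},{"xyz":[1.2,0,0.7],"turn":[0.1,0,0],"grip":50},{"xyz":[1.2,0,0.7],"turn":[0.2,0,0],"grip":50},{"xyz":[1.2,0,0.7],"turn":[0.3,0,0],"grip":50},{"xyz":[1.2,0,0.7],"turn":[0.4,0,0],"grip":50},{"xyz":[1.2,0,0.7],"turn":[0.5,0,0],"grip":50},{"xyz":[1.2,0,0.7],"turn":[0.6,0,0],"grip":50},{"xyz":[1.2,0,0.7],"turn":[0.7,0,0],"grip":50},{"xyz":[1.2,0,0.7],"turn":[0.8,0,0],"grip":50},{"xyz":[1.2,0,0.7],"turn":[0.895,0,0],"grip":50},{"xyz":[1.2,0,0.7],"turn":[0.895,0,0],"grip":50},{"xyz":[1.2,0,0.7],"turn":[0.895,0,0],"grip":50}])

```text
t: 14.4
tool_pos: [0.5765, -0.2577, 0.135]
orientation: [1.527, 0.968, -1.532]
force: [-10.4, 0.9, 9.6]
opening: 0.0558
```

Run:
```python
from h import *
delta([.5783,-.256,.132],down(.45-.894));rep();dial()
```

```text
t 14.4 tcp [ 0.5765 -0.2577  0.135 ] xyz [ 3.   0.9 -2.4] turn [-0.0006  0.0004  0.0039] F [-10.3887   0.8974   9.6222] op 0.055798005265218414
Ftool [-9.5822 -9.8026  3.6617] Mtool [ 0.0146 -0.6275 -1.9583]
{'centre off px': array([-2.8327, -1.7013]), 'red': np.float64(0.017), 'red_w': np.float32(0.0), 'blue': np.float64(0.017), 'blue_w': np.float32(0.0)}
```

Relax, open slowly, rise, and check.

>>> step_arm(commands=[{"xyz":[-1,-1,0.4],"turn":[0,0,0],"grip":50},{"xyz":[-1,-1,0.4],"turn":[0,0,0],"grip":60},{"xyz":[-1,-1,0.4],"turn":[0,0,0],"grip":78},{"xyz":[-1,-1,0.4],"turn":[0,0,0],"grip":78},{"xyz":[-1,-1,0.4],"turn":[0,0,0],"grip":78},{"xyz":[-30,-1,0.4],"turn":[0,0,0],"grip":78},{"xyz":[-80,-1,0.4],"turn":[0,0,0],"grip":78},{"xyz":[-110,-40,60],"turn":[0,0,0],"grip":78},{"xyz":[-110,-80,110],"turn":[0,0,0],"grip":78},{"xyz":[-110,-120,160],"turn":[0,0,0],"grip":78},{"xyz":[-110,-120,160],"turn":[0,0,0],"grip":78},{"xyz":[-110,-120,160],"turn":[0,0,0],"grip":78}])

```text
t: 15.95
tool_pos: [0.4003, -0.3512, 0.2447]
orientation: [1.531, 0.964, -1.529]
force: [0.6, 0.0, 0.1]
opening: 0.078
```

Run:
```python
from h import *
delta([.5783,-.256,.132],down(.45-.894));rep();dial()
s=read_camera("side");t=read_camera("top")
cv2.imwrite("pics/d2.png",np.hstack([crop(s,295,150,80,100,5),crop(t,320,160,80,100,5) if 0 else crop(t,345,160,80,100,5)])[:500])
```

```text
t 15.95 tcp [ 0.4003 -0.3512  0.2447] xyz [ 112.9  119.3 -162.7] turn [-0.0026 -0.0005 -0.0006] F [0.5587 0.046  0.0991] op 0.07796328830183966
Ftool [-0.0987  0.484  -0.2828] Mtool [ 0.0006 -0.0446  0.083 ]
{'centre off px': array([ 0.053 , -0.2903]), 'red': np.float64(1.121150669369935), 'red_w': np.float32(7877.048), 'blue': np.float64(1.095684344137987), 'blue_w': np.float32(755.9507)}
```

View pics/d2.png

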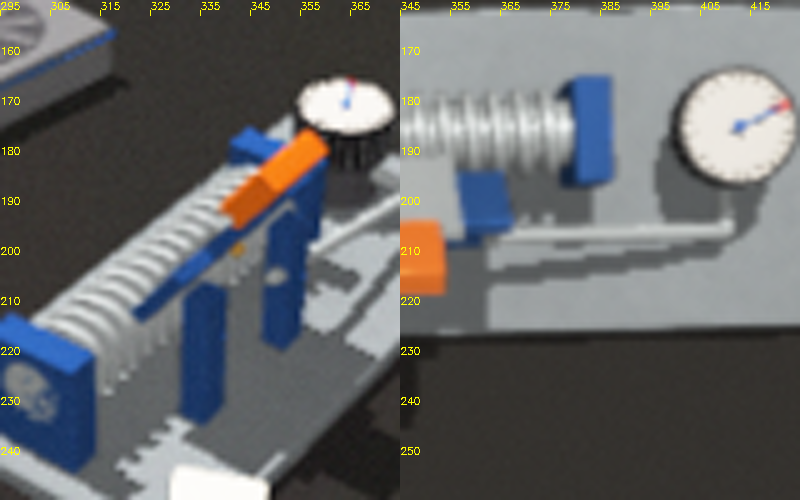

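```bash
python3 -c "
from plant import robot;print(robot.close_job())"
```

```text
the job is handed in; nothing more can be done
None
```

I seated the orange leaf in the thread, flat on the rest, and turned the bezel's zero mark to the needle. I handed the job in at about 16 s of the 45 s allowed; `close_job` gave no verdict.

- **Leaf:** After letting go, the needle stayed at about 1.10 rad (above 0.9 is needed). The seated handle lay within about 1.5 px (roughly 3 mm) of its predicted place in the top picture. The highest force I read at the wrist while seating was about 14 N.
- **Dial:** In the last picture the zero mark was at 1.12 rad and the needle at 1.10 rad, about 0.5 mm apart at the mark (limit 3 mm). The gripper was clear by then.
- **Cameras:** The side camera disagreed with the top one by about 1.5 px. I relied on the top camera and on contact forces for the final seating.
- **Look-alikes:** At least one white look-alike leaf had fallen over by the time I took the pictures over the stand, at 2.1 s. I found no contact with it, but I cannot rule one out.
- **Bystanders and blue leaf:** I did not measure these again at the end. The moves stayed clear of them, and the blue leaf was in its stand in the picture at 2.1 s.

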